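# Zero the kitchen scale for the baking tin, then for the lemon

### The arm

A 6-joint arm with a two-finger parallel gripper is mounted at the origin on a cart in front of the work surface, level with it; the furniture and walls round the work are solid. World frame = base frame: x ahead of the robot, y to its left, z up, the work surface at z = 0. Lengths are in mm, angles in rad, forces in N, time in s.
With the tool pointing down it reaches from about 300 to 875 mm from the base axis. Payload 4.2 kg.
Tool frame: the origin (TCP) lies between the finger pads; the fingertips stand 25 mm ahead of it and the grasp point (between the pads) lies 6 mm ahead of it; z points along the fingers, x is the direction in which the jaws open and shut, and the axes are right-handed (so a half turn about z gives the same grasp; the last joint's range is limited). The gripper opens to 85 mm and grips with 20 to 120 N. Pads are 22 mm wide; open, the fingers measure 114 mm over their backs; the gripper's body (76 mm by 85 mm) begins 54 mm behind the grasp point. The pads swing forward as they close: fully open they stand 13 mm farther back than shut.
Start: joints at [1.228, 0.32, 1.565, -0, 1.257, -0.02], TCP at [182.405, 545.314, 256.338] pointing down, gripper open.
Joint ranges: [-3.11, 3.11], [-0.84, 2.01], [0.21, 2.61], [-1.34, 4.49], [0.05, 2.63], [-2.56, 2.56]. Speed limits (rad/s): [2.57, 2.57, 3.14, 3.14, 3.14, 3.14].

### API

Orientations are given as a unit quaternion [w, x, y, z].
In Python, from station import ctrl gives the robot as it stands. The module is installed in compiled form; this text tells all that it offers.
- The arm moves only by the tool move_arm, never from a script. Its argument "plan" is a list of rows, each a list of 7 numbers: the shift along the tool's x, y, z in mm, then the turn, a rotation vector about the tool's x, y, z in rad, then the finger opening in mm, from 0 to 85.4. A call has 1 to 8 rows; each row shifts and turns the commanded pose from where the row before left it, along the tool's axes as they then stand; what a row does not reach is not made up. A row lasts 1/12 s, in which the tool goes at most 41.7 mm and 7.16 degrees, less where a joint would pass 70% of its speed; a pose out of reach is approached as far as the arm can. A call is refused whole if a number of a shift passes 41.7 or a number of a turn 0.125, either way. A call with a gripper value outside its range is refused whole. The fingers move at their own pace and stop on an object; the grip force is fixed at half the most. Time passes only in rows, so rows that do not move let the fingers close. It gives the time, the measured TCP pose, the force and the opening at its end, in the units of the state.
- ctrl.state(): the state, without advancing time (a new reading comes with each control period).
- ctrl.read_camera(name): name is "scene" or "top" or "wrist"; returns a dict with "pixels" (384x512x3 uint8, blue, green, red), "z_map" (384x512 float32, mm along the optical axis (not along the pixel's ray), 0 where there is no reading), "mtx" (3x3 intrinsics, pixels), "xyz" and "orientation" of the camera in the world; the wrist camera has in their place "hand_eye" (4x4, takes a point from camera to tool coordinates, whose origin is the TCP and whose axes are the tool frame's). Camera axes: x right, y down, z forward; pixel columns grow to the right and rows downward; lengths in mm; the calibration is good to about 2 mm. A picture is of the moment at which its call begins: read the wrist's pose just before it.
- ctrl.finish_job(): hands the job in, once; it reports no verdict.
The state is a dict: "clock": time; "q": joint angles; "dq": joint speeds; "tau": joint torques, N m; "eef_pos": TCP position; "eef_rot": TCP orientation; "force": force on the tool from outside, world axes, zero at the start; "ft_torque": the same for the moment, N m; "grip_width": opening from 0.0 (shut) to 1.0 (fully open).
Only numpy, scipy, OpenCV 4.12 (cv2) and the standard library are available. Lean on these libraries where they do the work, as an engineer would, in place of code of your own. Each camera call takes 0.05 s, during which the arm holds its last target.

### The job

Stand the round baking tin in the middle of the scale's pan and, with only the baking tin on, turn the scale's dial ring until its zero mark (at the raised finger tab) lies straight off the pointer's tip. Then put the lemon into the baking tin and turn the ring again so that the pointer once more reads zero, ready for the next ingredient. Let go each time before reading the dial, and leave the mill, food can, garlic and mug where they stand.

Things in the scene. Friction and masses are not known exactly. Their poses are not given: they have to be found in the camera images.
- tin_rim (a point): centre of the mouth of the round aluminium baking tin (open, mouth up, upright wall 4 mm thick, 150 mm across outside, 60 mm tall, flat floor 4 mm thick, mass 0.25 to 0.4 kg); it can be held by pinching its wall across the lip; its underside is 60 mm below this point. z is the tin's axis
- lemon_centre (a point): centre of the lemon, lying on its side, 83 mm long along its x axis, 58 mm across; starts 29 mm above the worktop; 0.1 to 0.15 kg
- pan_top (a point): centre of the upper face of the scale's round steel pan (156 mm across with a 3 mm rim), about 62 mm above the worktop. The pan sinks up to 9 mm under load. x and y are the fixed scale's axes: the dial's centre is 200 mm away from here along -y of this frame
- pointer_axis (a point): centre of the scale's round dial, on the upright axis shared by dial ring and pointer, 110 mm above the worktop. x of this frame points along the black pointer (38 mm long)
- zero_mark (a point): outer end of the zero mark, the longest and thickest tick on the dial ring, beside the raised tab; 50 mm from the dial's centre. The pointer reads zero when this mark lies straight beyond the pointer's tip, in the direction in which the pointer points
- zero_tab (a point): top centre of the finger tab on the dial ring, 144 mm above the worktop, 53 mm from the dial's centre, in the same direction as the zero mark. The tab is 22 mm along the radius, 12 mm wide round the ring, and stands 30 mm above the ring, whose top is 114 mm above the worktop (ring 124 mm across). Pushed sideways it carries the ring round in either direction, with a force of about 1 to 2 N; the ring stays where it is left
- bezel (a joint): angle of the dial ring (rad), growing clockwise seen from above; at 0 the zero mark lies along +x of the scale (from the dial's centre away from the robot when the scale stands square); range -1.2 to 4.2
- pointer (a joint): angle of the pointer (rad), counted from the same direction and the same way as the ring: equal values mean the dial reads zero. It is 0 with the pan empty and turns clockwise under load by about 6 rad per kg: 1.5 to 2.35 with the baking tin on, 0.6 to 0.95 more with the lemon. It settles within half a second and cannot be touched
- salt_mill: bystander: turned wooden mill, 56 mm across, 165 mm tall; origin at its underside
- tin_half: bystander: low closed food can, 75 mm across, 58 mm tall; origin at its underside
- garlic_2: bystander: garlic bulb, about 60 mm; origin at its underside
- mug_a: bystander: white mug, 83 mm across, 86 mm tall; origin at its underside
- scale: the white mechanical kitchen scale, 170 x 350 mm, fixed to the worktop, pan on its left, dial on its right; origin at the centre of its underside, pan axis 100 mm along its +y, dial axis 100 mm along its -y; x of its frame points away from the robot when it stands square
- baking_tin: the round baking tin itself (see tin_rim); origin at the centre of its underside
- lemon: the lemon itself (see lemon_centre); origin at its underside
Not all that is in view belongs to the job. What is meant by the lemon is not blue, and is the larger of those in its own colour.

How it is judged (in metres and radians):
On the way, in this order (a step that is already met when the one before it is completed fails the run):
1. the baking tin stands on the pan, let go, and the lemon is not in it (horizontal distance between tin_rim and pan_top below 0.035 m and angle between tin_rim's own z axis and vertical below 0.12 rad and z of tin_rim in the frame of pan_top between 0.052 and 0.068 m and contact force between baking_tin and the arm below 0.1 N and horizontal distance between lemon_centre and tin_rim above 0.12 m), for 0.2 s.
2. with only the baking tin on the pan and nothing touched, the pointer reads zero (all of step 1 and contact force between scale and the arm below 0.1 N and y of zero_mark in the frame of pointer_axis between -0.006 and 0.006 m and x of zero_mark in the frame of pointer_axis above 0 m and velocity of joint bezel between -0.05 and 0.05 rad/s and velocity of joint pointer between -0.1 and 0.1 rad/s), for 0.2 s.
3. the lemon lies in the baking tin, let go (horizontal distance between tin_rim and pan_top below 0.035 m and angle between tin_rim's own z axis and vertical below 0.12 rad and z of tin_rim in the frame of pan_top between 0.052 and 0.068 m and horizontal distance between lemon_centre and tin_rim below 0.06 m and z of lemon_centre in the frame of tin_rim below -0.015 m and contact force between each of lemon, baking_tin and the arm below 0.1 N), for 0.2 s.
At the end, for the whole second after the job is handed in: The baking tin stands upright on the pan, its centre within 35 mm of the pan's, the lemon lies in the baking tin, nothing is touched, and the zero mark is within 6 mm (about 7 degrees) of the pointer's line, on the side it points to (all of step 3 and contact force between scale and the arm below 0.1 N and y of zero_mark in the frame of pointer_axis between -0.006 and 0.006 m and x of zero_mark in the frame of pointer_axis above 0 m and velocity of joint bezel between -0.05 and 0.05 rad/s and velocity of joint pointer between -0.1 and 0.1 rad/s).
It fails at once if the mill is pushed more than 40 mm from its place (distance of salt_mill from where it was at the start of the episode above 0.04 m).
It fails at once if the food can is pushed more than 40 mm from its place (distance of tin_half from where it was at the start of the episode above 0.04 m).
It fails at once if the garlic is pushed more than 40 mm from its place (distance of garlic_2 from where it was at the start of the episode above 0.04 m).
It fails at once if the mug is pushed more than 40 mm from its place (distance of mug_a from where it was at the start of the episode above 0.04 m).
It also fails if it takes over 72 s, if anything falls off the work surface, if the arm or the gripper's body presses on something with over 40 N, if the wrist force passes 120 N, or if a joint passes its speed limit or range.

## Working session

There is one attempt and no reset: what is moved stays moved. The work goes in short steps, Python scripts to look and compute and a tool call to move; the robot and the scene stay as the last step left them, time stands still between calls to the robot, and variables do not carry over. Pictures are saved under pics/ and viewed, and the job is handed in when it is done.

Besides the shell and the picture viewer there is one more tool, called after ">>>" by a JSON object that holds its "fn" and its "kwargs", one argument or row to a line. move_arm: Moves the arm, as the interface text tells. Its arguments: {"type":"object","properties":{"plan":{"type":"array"}},"required":["plan"]}

```bash
mkdir -p pics; cat > h.py <<'E'
import numpy as np, cv2
from scipy.spatial.transform import Rotation as R
from station import ctrl
def Rq(q): return R.from_quat([q[1],q[2],q[3],q[0]]).as_matrix()
def cam(n):
    s=ctrl.state(); c=ctrl.read_camera(n); c['s']=s
    if n=='wrist':
        T=np.array(c['hand_eye']); Rt=Rq(s['eef_rot']); c['R']=Rt@T[:3,:3]; c['t']=Rt@T[:3,3]+np.array(s['eef_pos'])
    else:
        c['R']=Rq(c['orientation']); c['t']=np.array(c['xyz'])
    return c
def ray(c,u,v,z):
    K=np.array(c['mtx']); d=c['R']@np.array([(u-K[0,2])/K[0,0],(v-K[1,2])/K[1,1],1]); return c['t']+d*(z-c['t'][2])/d[2]
def dep(c,u,v):
    K=np.array(c['mtx']); d=np.array([(u-K[0,2])/K[0,0],(v-K[1,2])/K[1,1],1]); return c['t']+c['R']@d*c['z_map'][int(v),int(u)]
def cloud(c):
    K=np.array(c['mtx']); v,u=np.mgrid[:384,:512]; d=np.stack([(u-K[0,2])/K[0,0],(v-K[1,2])/K[1,1],np.ones_like(u)],-1)*c['z_map'][...,None]
    return d@c['R'].T+c['t']
def proj(c,p):
    K=np.array(c['mtx']); q=K@(c['R'].T@(np.array(p)-c['t'])); return q[:2]/q[2]
E
python3 - <<'E'
from h import *
print(ctrl.state())
for n in ['scene','top','wrist']:
    c=cam(n); cv2.imwrite(f'pics/{n}0.png',cv2.resize(c['pixels'],(800,600),interpolation=cv2.INTER_CUBIC)); print(n,c['t'],c['R'].round(3).tolist(),np.array(c['mtx']).tolist())
E
```

```text
{'clock': 0.0, 'q': array([ 1.22798332e+00,  3.20315526e-01,  1.56569359e+00, -7.33746666e-06,
        1.25741254e+00, -2.00150388e-02]), 'dq': array([-0.00218406, -0.00145098,  0.00012386,  0.00079595, -0.00196619,
        0.00166201]), 'tau': array([ 1.39843683e-03, -4.15512121e+01, -2.34163445e+01,  3.20559066e-04,
        8.26068077e-03,  5.14604125e-06]), 'eef_pos': array([182.26318966, 544.88306218, 255.46300476]), 'eef_rot': array([ 5.22242363e-04,  8.11547289e-01,  5.84286027e-01, -7.50727679e-04]), 'force': array([ 0.36974331, -0.92297401, -0.43488221]), 'ft_torque': array([0.03525404, 0.08662779, 0.00703215]), 'grip_width': 1.0015973488507937}
scene [-297.50675782 -628.57750801  908.90398703] [[0.609, -0.482, 0.63], [-0.793, -0.368, 0.484], [-0.001, -0.795, -0.607]] [[406.6472083922192, 0.0, 255.51850363649908], [0.0, 406.6472083922192, 189.06974687671007], [0.0, 0.0, 1.0]]
top [ 393.06814857   -7.00705348 1470.29862474] [[-0.005, -0.996, 0.086], [-1.0, 0.007, 0.017], [-0.017, -0.086, -0.996]] [[455.17727369318646, 0.0, 255.9044994149767], [0.0, 455.17727369318646, 192.21949638626802], [0.0, 0.0, 1.0]]
wrist [117.01608719 566.08860036 372.34741038] [[0.317, 0.913, 0.255], [0.948, -0.305, -0.088], [-0.002, 0.27, -0.963]] [[289.97218693859946, 0.0, 257.33696784606474], [0.0, 289.97218693859946, 191.1857444271101], [0.0, 0.0, 1.0]]
```

View pics/scene0.png

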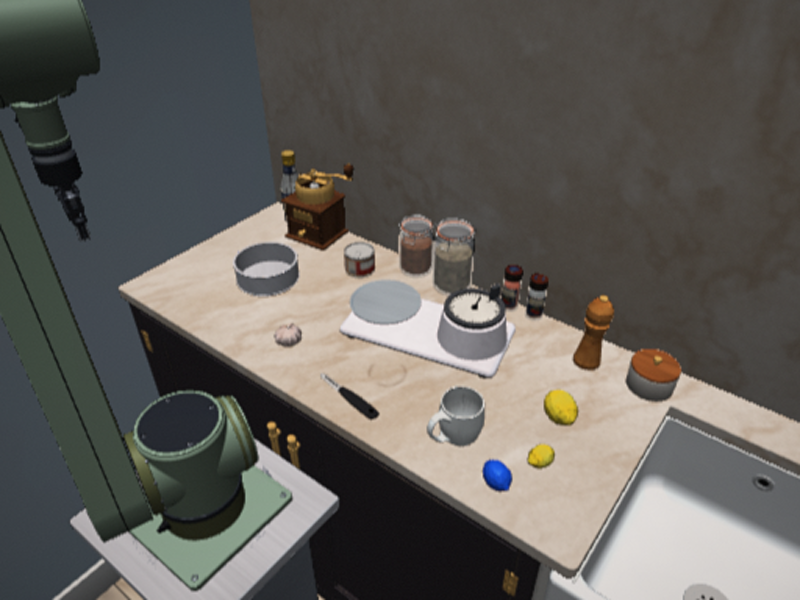

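View pics/top0.png

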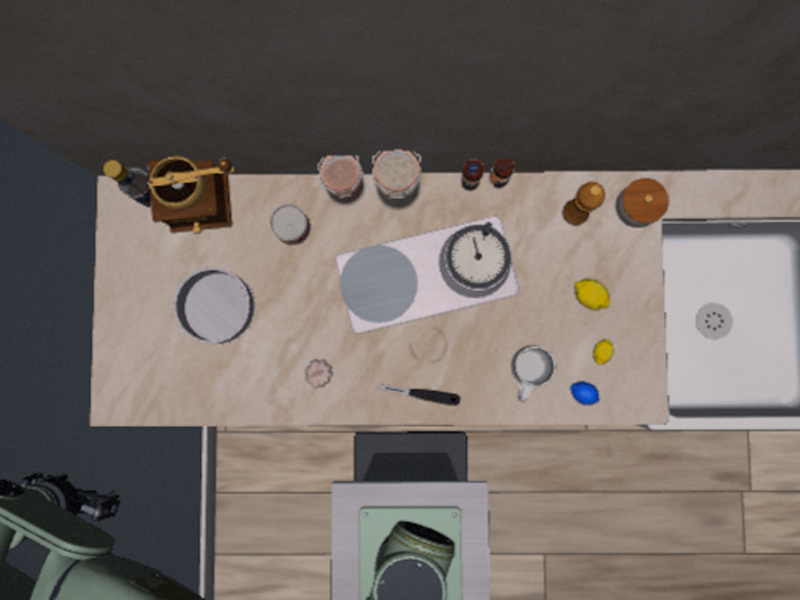

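View pics/wrist0.png

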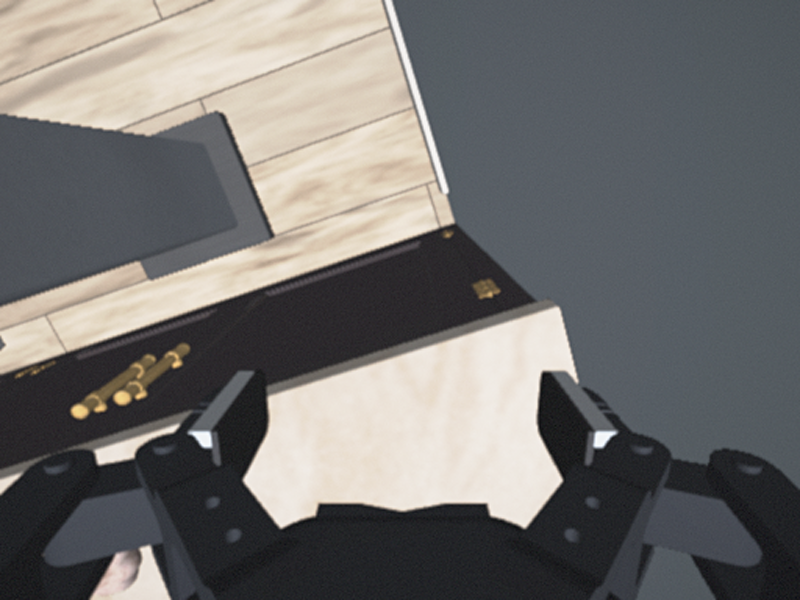

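In the top view (800 px picture), the tin is at (214,306), pan (379,284), dial (477,260), tab (488,229) and mug (532,367). Candidates for the lemon are the large yellow one (592,293), the small yellow one (603,351) and the blue one (585,392). The large yellow one fits, being the larger of its colour and not blue. I'll confirm that in a crop and measure.

```bash
python3 - <<'E'
from h import *
c=cam('top'); img=c['pixels']; P=cloud(c)
cv2.imwrite('pics/crop1.png',cv2.resize(img[130:265,205:400],None,fx=4,fy=4,interpolation=cv2.INTER_CUBIC))
z=P[...,2]
def sel(m,name):
    n,l,s,ce=cv2.connectedComponentsWithStats(m.astype(np.uint8))
    for i in range(1,n):
        if s[i,4]>40:
            q=P[l==i]; (cx,cy),r=cv2.minEnclosingCircle(q[:,:2].astype(np.float32))
            print(name,s[i,:].tolist(),'px',ce[i].round(1),'med',np.median(q,0).round(1),'circ',round(cx,1),round(cy,1),round(r,1),'zmax',q[:,2].max().round(1))
hsv=cv2.cvtColor(img,cv2.COLOR_BGR2HSV)
on=(P[...,0]>200)&(P[...,0]<700)
sel((hsv[...,0]>20)&(hsv[...,0]<35)&(hsv[...,1]>170)&(hsv[...,2]>120)&on,'yellow')
sel(on&(z>15),'obj')
# tin rim
m=on&(z>50)&(z<70); mm=np.zeros_like(m); mm[165:225,105:170]=1
q=P[m&mm]; A=np.c_[2*q[:,:2],np.ones(len(q))]; s=np.linalg.lstsq(A,(q[:,:2]**2).sum(1),rcond=None)[0]
print('tin',s[:2],np.sqrt(s[2]+s[:2]@s[:2]),q[:,2].mean(),len(q))
mm[:]=0; mm[150:210,212:272]=1
q=P[(z>50)&(z<75)&mm]; (cx,cy),r=cv2.minEnclosingCircle(q[:,:2].astype(np.float32)); print('pan',cx,cy,r,np.median(q[:,2]),q.mean(0))
mm[:]=0; mm[135:195,275:332]=1
q=P[(z>100)&(z<125)&mm]; (cx,cy),r=cv2.minEnclosingCircle(q[:,:2].astype(np.float32)); print('dial',cx,cy,r,np.median(q[:,2]),q.mean(0))
q=P[(z>132)&(z<160)&mm]; print('tab',len(q),q.mean(0) if len(q) else 0)
m=(hsv[...,0]>20)&(hsv[...,0]<35)&(hsv[...,1]>150)&(hsv[...,2]>100); m[:, :350]=0; m[205:]=0;m[:170]=0; m[:,400:]=0
print(cv2.minAreaRect(np.argwhere(m)[:,::-1].astype(np.float32)))
q=P[m]; print(q.mean(0), cv2.minAreaRect(q[:,:2].astype(np.float32)))
mo=cv2.moments(m.astype(np.uint8)); print('ang',0.5*np.arctan2(2*mo['mu11'],mo['mu20']-mo['mu02']))
E
```

```text
yellow [368, 179, 22, 19, 308] px [378.7 187.8] med [ 526.2 -366.1   49.6] circ 459.1 -203.7 207.5 zmax 1470.3
yellow [380, 218, 12, 15, 136] px [385.6 224.7] med [ 411.7 -388.4   33.5] circ 411.7 -392.1 24.8 zmax 42.3
obj [0, 112, 59, 227, 11231] px [ 25.9 224.3] med [420.5 662.  219.9] circ 451.3 372.7 384.2 zmax 1470.3
obj [361, 126, 26, 18, 260] px [372.8 133.8] med [ 688.6 -339.6  103.7] circ 545.6 -188.0 236.7 zmax 1470.3
obj [96, 128, 50, 22, 657] px [119.2 137.2] med [684.  434.  113.6] circ 545.7 247.9 297.1 zmax 1470.3
obj [396, 132, 31, 13, 288] px [410.2 137.7] med [ 685.  -466.4   57.4] circ 696.0 -473.7 42.7 zmax 68.4
obj [172, 135, 26, 22, 452] px [184.8 144.5] med [669.6 240.5  53.7] circ 544.6 134.2 207.1 zmax 1470.3
obj [215, 139, 117, 75, 5760] px [272.3 175.7] med [564.5 -34.3  60.6] circ 570.9 -36.2 188.4 zmax 1470.3
obj [110, 171, 52, 49, 599] px [133.1 195. ] med [510.4 419.8  52. ] circ 461.8 231.5 248.2 zmax 1470.3
obj [367, 179, 23, 20, 361] px [378.1 188.1] med [ 526.2 -363.6   48.3] circ 460.3 -204.3 208.4 zmax 1470.3
obj [379, 217, 13, 17, 167] px [385.1 
[... 358 characters left out ...]
5.5 -193.6 190.3 zmax 1470.3
obj [270, 251, 24, 9, 76] px [281.8 254.5] med [322.  -62.4  17.6] circ 349.6 -51.3 62.0 zmax 1470.3
tin [508.6345421  395.76200997] 73.18322527478449 58.33771546819239 307
pan 548.9891357421875 61.72145080566406 78.20206451416016 61.74875743332575 [548.8585021   61.57848212  61.77353272]
dial 594.2277221679688 -132.50933837890625 63.20606231689453 108.75437180249332 [ 593.91268684 -132.63964506  109.02431657]
tab 31 [ 644.93817927 -149.14137664  141.75822102]
((378.5, 188.0), (18.0, 21.0), 90.0)
[ 525.68061767 -362.15135047   65.7290534 ] ((482.0200500488281, -203.64527893066406), (64.52049255371094, 426.7939758300781), 15.743647575378418)
ang 0.5662037887492631
```

View pics/crop1.png

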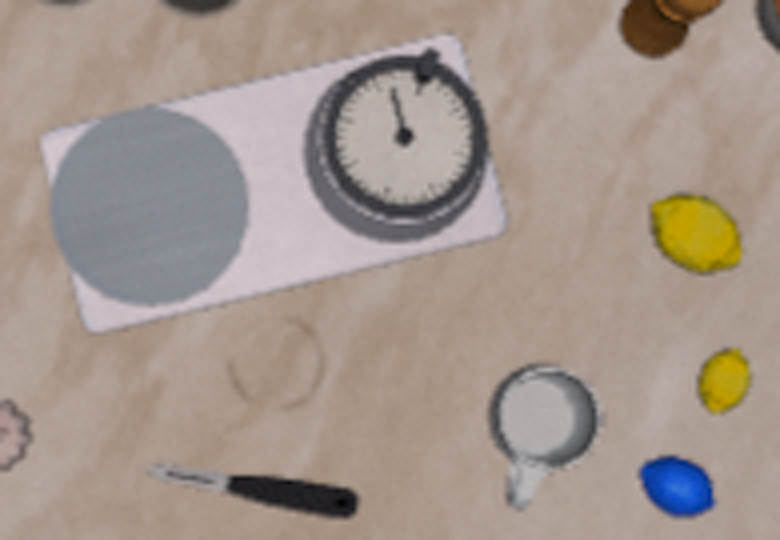

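The crop confirms it: the large lemon is at (695,235) in the crop, clearly bigger than the small yellow one, and the third fruit is blue. Next I'll plan the tin grasp on its near wall, with the jaws along the radius.

```bash
cat > pl.py <<'E'
from h import *
import sys
# usage: plan(x,y,z,yaw,n,grip) from measured state; prints rows in tool axes (tool down)
def plan(x,y,z,yaw,n,g):
    s=ctrl.state(); Rt=Rq(s['eef_rot']); p=np.array(s['eef_pos']); y0=np.arctan2(Rt[1,0],Rt[0,0])
    dy=(yaw-y0+np.pi)%(2*np.pi)-np.pi; d=(np.array([x,y,z])-p)/n
    print('yaw0',round(y0,3),'pos',p.round(1),'step mm',np.linalg.norm(d).round(1),'tilt',Rt[:,2].round(4))
    Rc=Rt.copy()
    rows=[]
    for i in range(n):
        b=Rc.T@d; rows.append([*b.round(1),0,0,round(-dy/n,4),g]); Rc=Rc@R.from_rotvec([0,0,-dy/n]).as_matrix()
    for k in range(0,n,8): print(rows[k:k+8])
if __name__=='__main__':
    a=[float(v) for v in sys.argv[1:]]; plan(a[0],a[1],a[2],a[3],int(a[4]),a[5])
E
python3 pl.py 451 351 130 0.661 10 44
```

```text
yaw0 1.248 pos [182.3 545.1 255.8] step mm 35.5 tilt [-4.e-04 -1.e-03 -1.e+00]
[[np.float64(-9.9), np.float64(31.6), np.float64(12.6), 0, 0, np.float64(0.0587), 44.0], [np.float64(-8.0), np.float64(32.2), np.float64(12.6), 0, 0, np.float64(0.0587), 44.0], [np.float64(-6.1), np.float64(32.6), np.float64(12.6), 0, 0, np.float64(0.0587), 44.0], [np.float64(-4.2), np.float64(32.9), np.float64(12.6), 0, 0, np.float64(0.0587), 44.0], [np.float64(-2.2), np.float64(33.1), np.float64(12.6), 0, 0, np.float64(0.0587), 44.0], [np.float64(-0.3), np.float64(33.1), np.float64(12.6), 0, 0, np.float64(0.0587), 44.0], [np.float64(1.7), np.float64(33.1), np.float64(12.6), 0, 0, np.float64(0.0587), 44.0], [np.float64(3.6), np.float64(32.9), np.float64(12.6), 0, 0, np.float64(0.0587), 44.0]]
[[np.float64(5.5), np.float64(32.7), np.float64(12.6), 0, 0, np.float64(0.0587), 44.0], [np.float64(7.4), np.float64(32.3), np.float64(12.6), 0, 0, np.float64(0.0587), 44.0]]
```

>>> {"fn": "move_arm", "kwargs": {
  "plan": [
    [-10,31.6,12.6,0,0,0.059,44],
    [-8,32.2,12.6,0,0,0.059,44],
    [-6,32.6,12.6,0,0,0.059,44],
    [-4,33,12.6,0,0,0.059,44],
    [-2,33,12.6,0,0,0.059,44],
    [0,33,12.6,0,0,0.059,44],
    [1.7,33,12.6,0,0,0.059,44],
    [3.6,33,12.6,0,0,0.059,44]
  ]
}}

```text
clock: 0.87
eef_pos: [398.6, 389.4, 154.9]
eef_rot: [-0.0, 0.926, 0.377, -0.0]
force: [0.2, -0.2, 0.2]
grip_width: 0.513
```

>>> {"fn": "move_arm", "kwargs": {
  "plan": [
    [5.5,32.7,12.6,0,0,0.059,44],
    [7.4,32.3,12.6,0,0,0.059,44],
    [0,0,0,0,0,0,44],
    [0,0,0,0,0,0,44]
  ]
}}

```text
clock: 1.2
eef_pos: [451.9, 350.3, 129.3]
eef_rot: [0.0, 0.947, 0.322, -0.001]
force: [-0.5, 1.2, 0.2]
grip_width: 0.516
```

```bash
sed -i 's/rows.append(\[\*b.round(1)/rows.append([*[float(v) for v in b.round(1)]/; s/round(-dy\/n,4)/round(float(-dy\/n),4)/' pl.py; python3 pl.py 451 351 50 0.661 3 44; python3 - <<'E'
from h import *
c=cam('wrist'); P=cloud(c)
cv2.imwrite('pics/w1.png',c['pixels'])
z=P[...,2]; m=(z>53)&(z<68)&(np.hypot(P[...,0]-508,P[...,1]-396)<95)
q=P[m]
A=np.c_[2*q[:,:2],np.ones(len(q))]; s=np.linalg.lstsq(A,(q[:,:2]**2).sum(1),rcond=None)[0]
print('tin',s[:2],np.sqrt(s[2]+s[:2]@s[:2]),q[:,2].mean(),len(q), proj(c,[451,351,60]))
E
```

```text
yaw0 0.655 pos [451.9 350.3 129.3] step mm 26.4 tilt [-0.0019 -0.0011 -1.    ]
[[-0.0, -0.3, 26.4, 0, 0, -0.0019, 44.0], [-0.0, -0.3, 26.4, 0, 0, -0.0019, 44.0], [-0.0, -0.3, 26.4, 0, 0, -0.0019, 44.0]]
tin [508.46913646 393.07142056] 72.73732973836407 58.2814334460019 5528 [258.68246855 212.2566378 ]
```

View pics/w1.png

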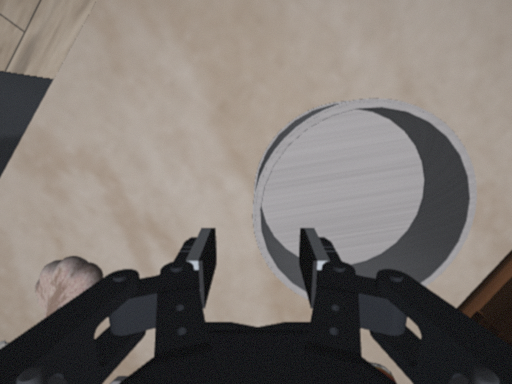

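The wrist view shows the tin's near lip at about (256,212), midway between the pads. Descending and gripping.

>>> {"fn": "move_arm", "kwargs": {
  "plan": [
    [-0.5,0,26.4,0,0,0,44],
    [0,0,26.4,0,0,0,44],
    [0,0,26.4,0,0,0,44],
    [0,0,0,0,0,0,44],
    [0,0,0,0,0,0,0],
    [0,0,0,0,0,0,0],
    [0,0,0,0,0,0,0],
    [0,0,0,0,0,0,0]
  ]
}}

```text
clock: 1.92
eef_pos: [451.5, 352.5, 53.2]
eef_rot: [-0.001, 0.946, 0.323, 0.002]
force: [-1.2, 1.2, 4.2]
grip_width: 0.051
```

>>> {"fn": "move_arm", "kwargs": {
  "plan": [
    [0,0,0,0,0,0,0],
    [0,0,0,0,0,0,0],
    [0,0,0,0,0,0,0]
  ]
}}

```text
clock: 2.17
eef_pos: [451.5, 352.5, 53.2]
eef_rot: [-0.001, 0.946, 0.323, 0.002]
force: [-1.5, 1.9, 7.5]
grip_width: 0.058
```

>>> {"fn": "move_arm", "kwargs": {
  "plan": [
    [0,0,-10,0,0,0,0],
    [0,0,-20,0,0,0,0],
    [0,0,-25,0,0,0,0],
    [0,0,-25,0,0,0,0],
    [0,0,-20,0,0,0,0],
    [0,0,-10,0,0,0,0],
    [0,0,0,0,0,0,0]
  ]
}}

```text
clock: 2.75
eef_pos: [451.7, 351.8, 163.9]
eef_rot: [-0.001, 0.946, 0.323, 0.002]
force: [0.1, 0.2, -3.3]
grip_width: 0.06
```

```bash
python3 - <<'E'
from h import *
c=cam('wrist'); cv2.imwrite('pics/w2.png',c['pixels'])
P=cloud(c); s=c['s']; t=np.array(s['eef_pos']); d=np.array([np.cos(.655),np.sin(.655)]); ctr=t[:2]+73*d
print(t,s['force'],s['grip_width'],ctr)
m=(np.abs(np.hypot(P[...,0]-ctr[0],P[...,1]-ctr[1])-73)<8)&(P[...,2]>t[2]-15)&(((P[...,:2]-ctr)@d)>-20)
q=P[m]; print(len(q)); 
top=q[q[:,2]>np.percentile(q[:,2],5)]
A=np.c_[q[:,:2]-ctr,np.ones(len(q))]; print('plane',np.linalg.lstsq(A,q[:,2],rcond=None)[0])
# floor plane
m=(np.hypot(P[...,0]-ctr[0],P[...,1]-ctr[1])<62)&(P[...,2]<t[2]-30)&(P[...,2]>t[2]-60)
q=P[m]; A=np.c_[q[:,:2]-ctr,np.ones(len(q))]; print('floor',len(q),np.linalg.lstsq(A,q[:,2],rcond=None)[0])
E
python3 pl.py 476 53.5 165 0.112 10 0
```

```text
[451.72354939 351.84851506 163.8529944 ] [ 0.14159536  0.23308209 -3.26064182] 0.0601547447413132 [509.61604814 396.31713983]
2935
plane [-1.95739015e-01 -1.43578084e-01  1.67262652e+02]
floor 24543 [-4.87090277e-04 -1.15272254e-03  1.13745154e+02]
yaw0 0.658 pos [450.9 351.3 161.9] step mm 29.9 tilt [ 1.3e-03  9.0e-04 -1.0e+00]
[[-16.2, 25.1, -0.3, 0, 0, 0.0546, 0.0], [-14.8, 25.9, -0.3, 0, 0, 0.0546, 0.0], [-13.4, 26.7, -0.3, 0, 0, 0.0546, 0.0], [-11.9, 27.4, -0.3, 0, 0, 0.0546, 0.0], [-10.4, 28.0, -0.3, 0, 0, 0.0546, 0.0], [-8.9, 28.5, -0.3, 0, 0, 0.0546, 0.0], [-7.3, 29.0, -0.3, 0, 0, 0.0546, 0.0], [-5.7, 29.3, -0.3, 0, 0, 0.0546, 0.0]]
[[-4.1, 29.6, -0.3, 0, 0, 0.0546, 0.0], [-2.5, 29.8, -0.3, 0, 0, 0.0546, 0.0]]
```

View pics/w2.png

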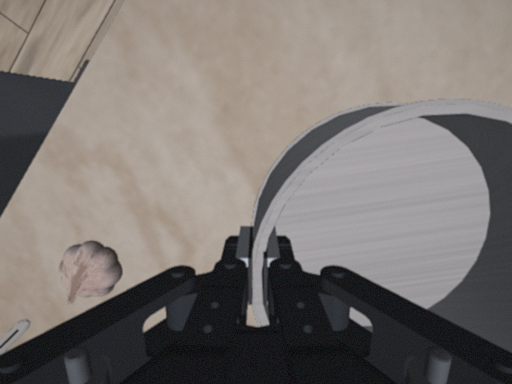

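The tin is held level: its floor is flat to 0.001 and lies about 53 mm below the TCP. Carrying it over the pan.

>>> {"fn": "move_arm", "kwargs": {
  "plan": [
    [-16,25,0,0,0,0.0546,0],
    [-15,26,0,0,0,0.0546,0],
    [-13.4,26.7,0,0,0,0.0546,0],
    [-12,27.4,0,0,0,0.0546,0],
    [-10.4,28,0,0,0,0.0546,0],
    [-9,28.5,0,0,0,0.0546,0],
    [-7.3,29,0,0,0,0.0546,0],
    [-5.7,29.3,0,0,0,0.0546,0]
  ]
}}

```text
clock: 3.47
eef_pos: [469.2, 111.4, 159.3]
eef_rot: [0.0, 0.994, 0.109, -0.002]
force: [1.4, 0.3, -2.4]
grip_width: 0.051
```

>>> {"fn": "move_arm", "kwargs": {
  "plan": [
    [-4,29.6,0,0,0,0.0546,0],
    [-2.5,29.8,0,0,0,0.0546,0],
    [0,0,0,0,0,0,0],
    [0,0,0,0,0,0,0],
    [0,0,0,0,0,0,0]
  ]
}}

```text
clock: 3.88
eef_pos: [474.9, 53.7, 160.0]
eef_rot: [-0.0, 0.998, 0.056, -0.001]
force: [-0.1, -0.6, -3.0]
grip_width: 0.052
```

```bash
python3 - <<'E'
from h import *
s=ctrl.state(); print(s['eef_pos'])
c=cam('top'); P=cloud(c); z=P[...,2]; cv2.imwrite('pics/t2.png',c['pixels'])
m=(np.hypot(P[...,0]-549,P[...,1]-62)<95)&(z>158)&(z<176)&(P[...,0]>545)
q=P[m]; A=np.c_[2*q[:,:2],np.ones(len(q))]; w=np.linalg.lstsq(A,(q[:,:2]**2).sum(1),rcond=None)[0]
print('tin',w[:2],np.sqrt(w[2]+w[:2]@w[:2]),q[:,2].mean(),len(q))
E
```

```text
[474.85194374  53.74113962 159.956108  ]
tin [546.41234183  60.10767012] 73.01466043548862 164.33909272651817 171
```

View pics/t2.png

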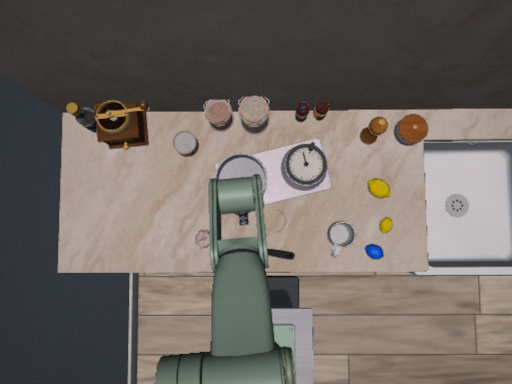

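The carried tin is within 3 mm of the pan's centre. Lowering.

>>> {"fn": "move_arm", "kwargs": {
  "plan": [
    [2.5,-1.5,15,0,0,0,0],
    [0,0,15,0,0,0,0],
    [0,0,8,0,0,0,0],
    [0,0,4,0,0,0,0],
    [0,0,1,0,0,0,0],
    [0,0,0,0,0,0,0]
  ]
}}

```text
clock: 4.43
eef_pos: [478.0, 55.8, 118.1]
eef_rot: [-0.0, 0.998, 0.056, -0.0]
force: [0.6, 0.4, -2.2]
grip_width: 0.052
```

>>> {"fn": "move_arm", "kwargs": {
  "plan": [
    [0,0,2,0,0,0,0],
    [0,0,2,0,0,0,0],
    [0,0,0,0,0,0,0],
    [0,0,0,0,0,0,0]
  ]
}}

```text
clock: 4.77
eef_pos: [478.4, 55.4, 114.5]
eef_rot: [-0.0, 0.998, 0.056, 0.001]
force: [0.5, 0.7, -2.6]
grip_width: 0.053
```

>>> {"fn": "move_arm", "kwargs": {
  "plan": [
    [0,0,2,0,0,0,0],
    [0,0,2,0,0,0,0],
    [0,0,0,0,0,0,0],
    [0,0,0,0,0,0,0]
  ]
}}

```text
clock: 5.1
eef_pos: [478.5, 55.4, 110.4]
eef_rot: [-0.0, 0.998, 0.056, 0.001]
force: [0.3, -0.4, 1.5]
grip_width: 0.055
```

```bash
python3 - <<'E'
from h import *
c=cam('top'); I=c['pixels']; cv2.imwrite('pics/t3.png',cv2.resize(I[130:205,205:335],None,fx=6,fy=6,interpolation=cv2.INTER_CUBIC))
E
```

```text
(no output)
```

View pics/t3.png

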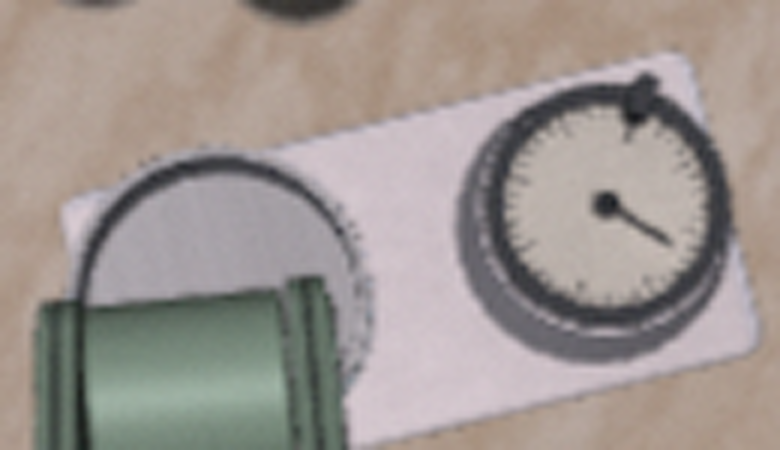

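The pointer has swung to about 4 o'clock, so the tin is loading the pan. Releasing and lifting.

>>> {"fn": "move_arm", "kwargs": {
  "plan": [
    [0,0,0,0,0,0,30],
    [0,0,0,0,0,0,30],
    [0,0,0,0,0,0,30],
    [0,0,0,0,0,0,30],
    [0,0,-15,0,0,0,30],
    [0,0,-30,0,0,0,30],
    [0,0,-40,0,0,0,30],
    [0,0,-40,0,0,0,30]
  ]
}}

```text
clock: 5.82
eef_pos: [477.2, 55.3, 235.9]
eef_rot: [0.0, 0.998, 0.056, -0.001]
force: [1.2, -0.8, -0.4]
grip_width: 0.355
```

>>> {"fn": "move_arm", "kwargs": {
  "plan": [
    [-30,0,-10,0,0,0,20],
    [-30,0,0,0,0,0,20],
    [0,0,0,0,0,0,20],
    [0,0,0,0,0,0,20]
  ]
}}

```text
clock: 6.15
eef_pos: [417.2, 48.5, 245.5]
eef_rot: [-0.0, 0.998, 0.056, 0.0]
force: [0.4, 0.4, 0.7]
grip_width: 0.234
```

```bash
cat > dial.py <<'E'
from h import *
import sys
D=np.array([594.2,-132.5]); 
def read(name):
    c=cam('top'); I=c['pixels']; P=cloud(c); z=P[...,2]
    # warp-free: sample the dial plane via ray casting for every pixel
    hgt=110
    K=np.array(c['mtx']); v,u=np.mgrid[:384,:512]
    d=np.stack([(u-K[0,2])/K[0,0],(v-K[1,2])/K[1,1],np.ones_like(u)],-1)@c['R'].T
    W=c['t']+d*((hgt-c['t'][2])/d[...,2])[...,None]
    g=cv2.cvtColor(I,cv2.COLOR_BGR2GRAY).astype(float)
    rel=W[...,:2]-D; r=np.hypot(rel[...,0],rel[...,1]); 
    m=(r>12)&(r<33)&(g<110)   # pointer (38 long), ticks lie outside
    w=(130-g[m]); v=(rel[m]*w[:,None]).sum(0); a=np.arctan2(v[1],v[0])
    t=P[(z>130)&(z<160)&(r<95)]; th=t[:,:2].mean(0)-D if len(t) else [np.nan]*2
    b=np.arctan2(th[1],th[0])
    print('pointer px',m.sum(),'world ang',a.round(3),'pointer',(0.229-a).round(3),'| tab',len(t),np.round(th,1),'r',np.hypot(*th).round(1),'ang',b.round(3),'bezel',(0.229-b).round(3))
    cv2.imwrite(name,cv2.resize(I[125:210,205:335],None,fx=6,fy=6,interpolation=cv2.INTER_CUBIC))
    q=P[(np.hypot(P[...,0]-549,P[...,1]-62)<95)&(z>108)&(z<128)]
    if len(q)>30:
        A=np.c_[2*q[:,:2],np.ones(len(q))]; w=np.linalg.lstsq(A,(q[:,:2]**2).sum(1),rcond=None)[0]; print('tin',w[:2],np.sqrt(w[2]+w[:2]@w[:2]),q[:,2].mean())
    return c
if __name__=='__main__': read(sys.argv[1])
E
python3 dial.py pics/d1.png
```

```text
pointer px 4 world ang -1.429 pointer 1.658 | tab 32 [ 50.5 -16.5] r 53.2 ang -0.315 bezel 0.544
tin [549.74631662  61.93519508] 73.10839698561458 116.79136666396784
```

View pics/d1.png

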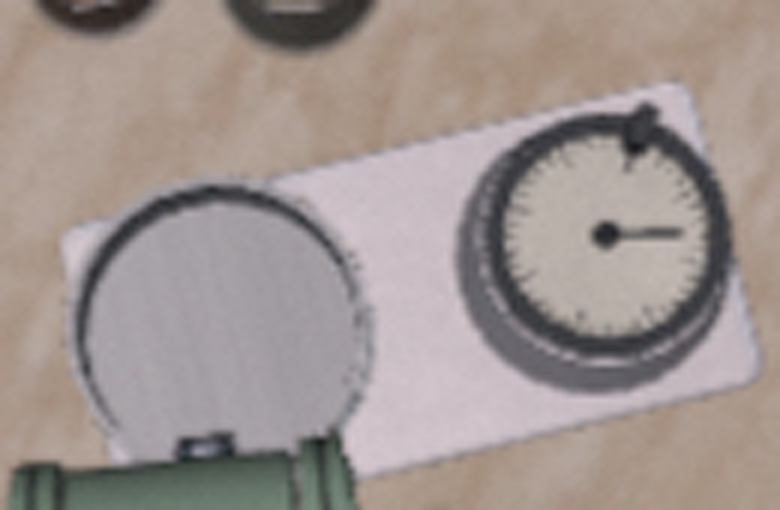

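The tin stands on the pan, centred within 1 mm. The pointer is about horizontal to the right, from (605,234) to (682,231). I'll refine the pointer reading with an enlarged intensity-weighted fit, taking the hub as centre.

```bash
cat > dial2.py <<'E'
from h import *
import sys
def read(name,verbose=True):
    c=cam('top'); I=c['pixels']; P=cloud(c); z=P[...,2]
    f=8; g=cv2.cvtColor(I,cv2.COLOR_BGR2GRAY); u0,v0=277,135; sub=cv2.resize(g[v0:v0+58,u0:u0+54],None,fx=f,fy=f,interpolation=cv2.INTER_CUBIC).astype(float)
    vv,uu=np.mgrid[:sub.shape[0],:sub.shape[1]]; U=(uu+.5)/f-.5+u0; V=(vv+.5)/f-.5+v0
    K=np.array(c['mtx']); d=np.stack([(U-K[0,2])/K[0,0],(V-K[1,2])/K[1,1],np.ones_like(U)],-1)@c['R'].T
    W=(c['t']+d*((112-c['t'][2])/d[...,2])[...,None])[...,:2]
    D=np.array([594.2,-132.5])
    for _ in range(3):   # hub centroid
        r=np.hypot(*(W-D).transpose(2,0,1)); m=(r<9); w=np.clip(150-sub[m],0,None); D=(W[m]*w[:,None]).sum(0)/w.sum()
    rel=W-np.array([594.2,-132.5]) 
    rel=W-D; r=np.hypot(rel[...,0],rel[...,1]); a=np.arctan2(rel[...,1],rel[...,0])
    ga=np.linspace(-np.pi,np.pi,720,endpoint=False)
    def prof(lo,hi):
        out=[]
        for x in ga:
            m=(r>lo)&(r<hi)&(np.abs((a-x+np.pi)%(2*np.pi)-np.pi)<0.05); out.append(sub[m].mean())
        return np.array(out)
    p=prof(14,32); k=np.argmin(p); x=(a-ga[k]+np.pi)%(2*np.pi)-np.pi
    m=(r>14)&(r<34)&(np.abs(x)<0.35); w=np.clip(170-sub[m],0,None); q=(rel[m]*w[:,None]).sum(0); pa=np.arctan2(q[1],q[0])
    t=P[(z>130)&(z<160)&(np.hypot(P[...,0]-D[0],P[...,1]-D[1])<85)]; th=t[:,:2].mean(0) -D if len(t) else np.array([np.nan]*2); b=np.arctan2(th[1],th[0])
    x=(a-b+np.pi)%(2*np.pi)-np.pi; m=(r>40)&(r<47)&(np.abs(x)<0.25); w=np.clip(150-sub[m],0,None)
    tk=np.nan
    if w.sum()>0: q=(rel[m]*w[:,None]).sum(0); tk=np.arctan2(q[1],q[0])
    print('hub',D.round(1),'pointer ang',pa.round(3),'dark',p.min().round(0),'tab',len(t),(th+D).round(1),'tab ang',b.round(3),'tick ang',np.round(tk,3),'need cw turn',(b-pa).round(3))
    cv2.imwrite(name,cv2.resize(I[125:210,205:335],None,fx=6,fy=6,interpolation=cv2.INTER_CUBIC))
    q=P[(np.hypot(P[...,0]-549,P[...,1]-62)<95)&(z>105)&(z<128)]
    if len(q)>30:
        A=np.c_[2*q[:,:2],np.ones(len(q))]; w=np.linalg.lstsq(A,(q[:,:2]**2).sum(1),rcond=None)[0]; print('tin',w[:2].round(1),np.sqrt(w[2]+w[:2]@w[:2]).round(1),q[:,2].mean().round(1))
    return c
if __name__=='__main__': read(sys.argv[1])
E
python3 dial2.py pics/d2.png
```

```text
hub [ 596.  -134.2] pointer ang -1.55 dark 94.0 tab 32 [ 644.9 -149.1] tab ang -0.295 tick ang -0.306 need cw turn 1.255
tin [549.6  61.9] 73.0 116.6
```

```bash
python3 - <<'E'
from h import *
c=cam('scene'); P=cloud(c); z=P[...,2]
for n,(x0,x1,y0,y1) in dict(sp=(655,730,-190,-90),mill=(600,730,-380,-250),bigjars=(640,730,-40,140)).items():
    m=(P[...,0]>x0)&(P[...,0]<x1)&(P[...,1]>y0)&(P[...,1]<y1)&(z>30)&(z<400); q=P[m]; print(n,len(q),np.percentile(q,[1,99],axis=0).round(0).tolist())
E
python3 - <<'E'
import numpy as np
C=np.array([595,-133.3])
for t in (-.305,): print(C+53*np.array([np.cos(t),np.sin(t)]),t+np.pi/2)
E
python3 pl.py 645.5 -149.2 220 1.266 12 22
```

```text
sp 5 [[656.0, -182.0, 30.0], [675.0, -171.0, 32.0]]
mill 565 [[678.0, -374.0, 31.0], [715.0, -327.0, 162.0]]
bigjars 901 [[704.0, -19.0, 32.0], [730.0, 138.0, 169.0]]
[ 645.55388849 -149.21553829] 1.2657963267948966
yaw0 0.112 pos [419.1  48.7 245. ] step mm 25.1 tilt [ 4.e-04  1.e-04 -1.e+00]
[[16.9, 18.5, 2.1, 0, 0, -0.0962, 22.0], [15.0, 20.0, 2.1, 0, 0, -0.0962, 22.0], [13.1, 21.4, 2.1, 0, 0, -0.0962, 22.0], [10.9, 22.5, 2.1, 0, 0, -0.0962, 22.0], [8.7, 23.5, 2.1, 0, 0, -0.0962, 22.0], [6.4, 24.2, 2.1, 0, 0, -0.0962, 22.0], [4.1, 24.7, 2.1, 0, 0, -0.0962, 22.0], [1.7, 25.0, 2.1, 0, 0, -0.0962, 22.0]]
[[-0.7, 25.0, 2.1, 0, 0, -0.0962, 22.0], [-3.1, 24.9, 2.1, 0, 0, -0.0962, 22.0], [-5.5, 24.4, 2.1, 0, 0, -0.0962, 22.0], [-7.8, 23.8, 2.1, 0, 0, -0.0962, 22.0]]
```

>>> {"fn": "move_arm", "kwargs": {
  "plan": [
    [17,18.5,2,0,0,-0.096,22],
    [15,20,2,0,0,-0.096,22],
    [13,21.4,2,0,0,-0.096,22],
    [11,22.5,2,0,0,-0.096,22],
    [8.7,23.5,2,0,0,-0.096,22],
    [6.4,24.2,2,0,0,-0.096,22],
    [4,24.7,2,0,0,-0.096,22],
    [1.7,25,2,0,0,-0.096,22]
  ]
}}

```text
clock: 6.97
eef_pos: [570.8, -84.4, 227.9]
eef_rot: [-0.0, 0.904, 0.428, -0.0]
force: [0.3, 0.1, 1.1]
grip_width: 0.262
```

>>> {"fn": "move_arm", "kwargs": {
  "plan": [
    [-0.7,25,2,0,0,-0.096,22],
    [-3,25,2,0,0,-0.096,22],
    [-5.5,24.4,2,0,0,-0.096,22],
    [-8,23.8,2,0,0,-0.096,22],
    [0,0,0,0,0,0,22],
    [0,0,0,0,0,0,22]
  ]
}}

```text
clock: 7.47
eef_pos: [645.4, -150.3, 219.1]
eef_rot: [-0.001, 0.807, 0.59, -0.001]
force: [-0.8, -0.6, -0.2]
grip_width: 0.259
```

```bash
python3 - <<'E'
from h import *
s=ctrl.state(); print(s['eef_pos'],s['q'],s['force'])
c=cam('wrist'); cv2.imwrite('pics/w3.png',c['pixels']); P=cloud(c); z=P[...,2]
m=(z>138)&(z<150)&(np.hypot(P[...,0]-645,P[...,1]+149)<40); q=P[m]; print(len(q),q.mean(0) if len(q) else '', np.percentile(q,[2,98],axis=0).round(0).tolist() if len(q) else '')
E
python3 pl.py 645.5 -149.2 147 1.266 3 22
```

```text
[ 645.44001238 -150.30535844  219.05566352] [-2.46271109e-01  4.81976320e-01  1.40169610e+00  2.89947620e-04
  1.26033465e+00 -1.50823022e+00] [-0.8260188  -0.63506157 -0.21775898]
463 [ 645.2111613  -152.28951869  142.15611723] [[636.0, -159.0, 139.0], [656.0, -146.0, 144.0]]
yaw0 1.262 pos [ 644.7 -149.6  219.6] step mm 24.2 tilt [-0.0023  0.001  -1.    ]
[[0.2, 0.3, 24.2, 0, 0, -0.0012, 22.0], [0.2, 0.3, 24.2, 0, 0, -0.0012, 22.0], [0.2, 0.3, 24.2, 0, 0, -0.0012, 22.0]]
```

View pics/w3.png

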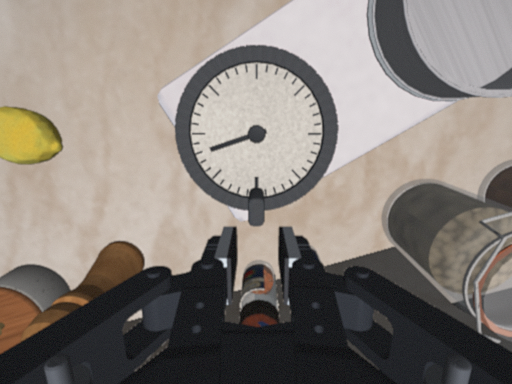

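The wrist view shows the dial clearly: hub (257,134), pointer tip (211,149), zero tick (256,183), and the tab lined up between the pads. I'll raycast these to get the angles.

```bash
python3 - <<'E'
from h import *
c=cam('wrist'); h=ray(c,257,134,111)
for n,p in dict(tip=(211,149),tick=(256.5,188)).items():
    q=ray(c,*p,111)-h; print(n,h.round(1),np.hypot(*q[:2]).round(1),np.arctan2(q[1],q[0]).round(3))
E
```

```text
tip [ 595.5 -135.2  111. ] 37.5 -1.569
tick [ 595.5 -135.2  111. ] 42.7 -0.318
```

>>> {"fn": "move_arm", "kwargs": {
  "plan": [
    [0,0.5,24,0,0,0,22],
    [0,0,24,0,0,0,22],
    [0,0,16,0,0,0,22],
    [0,0,8,0,0,0,22],
    [0,0,0,0,0,0,22]
  ]
}}

```text
clock: 7.98
eef_pos: [643.6, -148.7, 147.3]
eef_rot: [-0.002, 0.807, 0.591, -0.001]
force: [0.1, -0.0, -0.2]
grip_width: 0.26
```

>>> {"fn": "move_arm", "kwargs": {
  "plan": [
    [-5.8,-0.3,0,0,0,0.11,22],
    [-5.8,-0.3,0,0,0,0.11,22],
    [-5.8,-0.3,0,0,0,0.11,22],
    [-5.8,-0.3,0,0,0,0.11,22],
    [0,0,0,0,0,0,22]
  ]
}}

```text
clock: 8.4
eef_pos: [633.7, -170.0, 150.8]
eef_rot: [0.001, 0.917, 0.399, 0.001]
force: [-0.1, 0.4, -0.1]
grip_width: 0.255
```

```bash
cat > arc.py <<'E'
from h import *
s=ctrl.state(); Rt=Rq(s['eef_rot']); rel=np.array(s['eef_pos'])[:2]-np.array([595.2,-134]); print('tool r',np.hypot(*rel).round(1),'ang',np.arctan2(rel[1],rel[0]).round(3),'yaw-90',(np.arctan2(Rt[1,0],Rt[0,0])-np.pi/2).round(3),'z',round(s['eef_pos'][2],1),'F',s['force'].round(1))
E
python3 arc.py; python3 - <<'E'
from h import *
c=cam('wrist'); cv2.imwrite('pics/w4.png',c['pixels'])
E
```

```text
tool r 52.7 ang -0.752 yaw-90 -0.749 z 150.8 F [-0.1  0.4 -0.1]
```

View pics/w4.png

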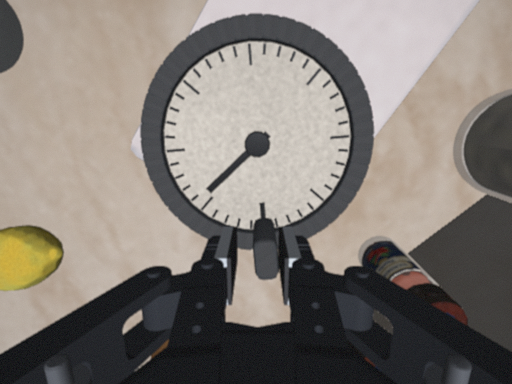

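It works: the tab is carried by the trailing pad, with the zero tick at (262,208). Continuing.

>>> {"fn": "move_arm", "kwargs": {
  "plan": [
    [-5.8,-0.3,2,0,0,0.11,22],
    [-5.8,-0.3,0,0,0,0.11,22],
    [-5.8,-0.3,0,0,0,0.11,22],
    [-5.8,-0.3,0,0,0,0.11,22],
    [-5.8,-0.3,0,0,0,0.11,22],
    [-5.8,-0.3,0,0,0,0.11,22],
    [-5.8,-0.3,0,0,0,0.11,22],
    [0,0,0,0,0,0,22]
  ]
}}

```text
clock: 9.12
eef_pos: [597.5, -186.5, 148.2]
eef_rot: [0.0, 1.0, 0.027, 0.001]
force: [-0.9, -0.1, 0.1]
grip_width: 0.259
```

```bash
python3 arc.py; python3 - <<'E'
from h import *
c=cam('wrist'); cv2.imwrite('pics/w5.png',cv2.resize(c['pixels'][0:300,110:400],None,fx=2,fy=2,interpolation=cv2.INTER_CUBIC))
E
```

```text
tool r 52.6 ang -1.526 yaw-90 -1.516 z 148.2 F [-0.9 -0.1  0.1]
```

View pics/w5.png

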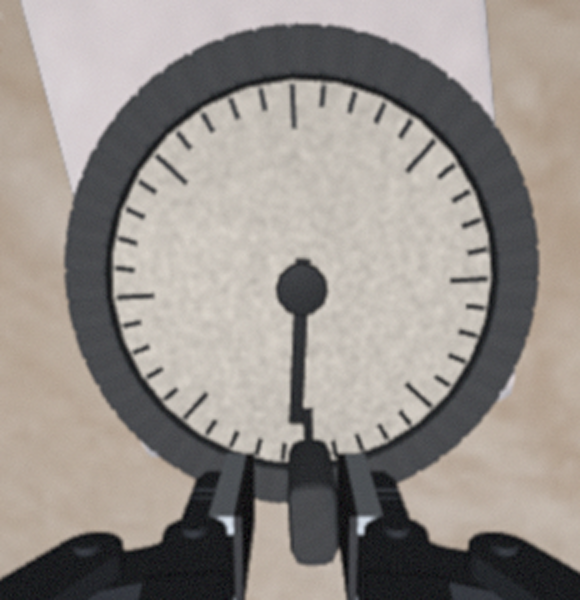

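The tick (306,420) trails the pointer tip (297,420) by about 0.07 rad. Nudging it on.

>>> {"fn": "move_arm", "kwargs": {
  "plan": [
    [-2.3,-0.1,0,0,0,0.043,22],
    [-2.3,-0.1,0,0,0,0.043,22],
    [0,0,0,0,0,0,22],
    [0,0,0,0,0,0,22]
  ]
}}

```text
clock: 9.5
eef_pos: [593.6, -186.4, 147.6]
eef_rot: [0.0, 1.0, -0.014, 0.001]
force: [0.2, 0.1, -0.5]
grip_width: 0.259
```

```bash
python3 arc.py; python3 - <<'E'
from h import *
c=cam('wrist'); cv2.imwrite('pics/w6.png',cv2.resize(c['pixels'][0:300,110:400],None,fx=2,fy=2,interpolation=cv2.INTER_CUBIC))
E
```

```text
tool r 52.4 ang -1.6 yaw-90 -1.599 z 147.6 F [ 0.2  0.1 -0.5]
```

View pics/w6.png

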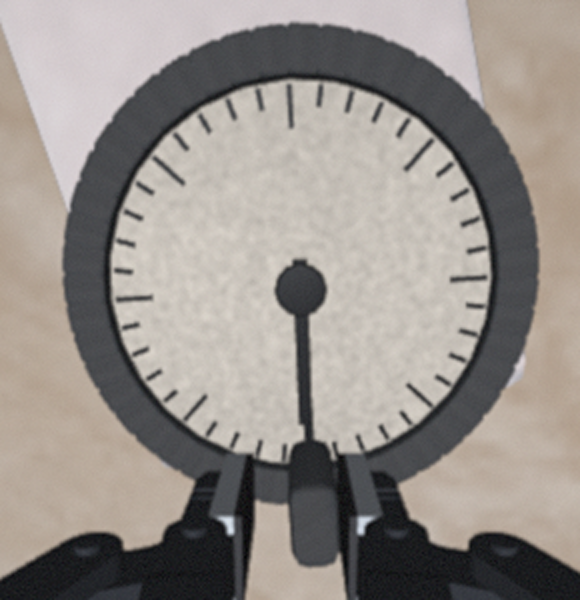

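The mark now lies on the pointer's line. Backing off slightly, lifting and checking.

>>> {"fn": "move_arm", "kwargs": {
  "plan": [
    [-1,0,0,0,0,0,22],
    [3,0,0,0,0,0,22],
    [0,0,-20,0,0,0,22],
    [0,0,-30,0,0,0,22],
    [0,0,-35,0,0,0,22],
    [0,0,0,0,0,0,22],
    [0,0,0,0,0,0,22],
    [0,0,0,0,0,0,22]
  ]
}}

```text
clock: 10.22
eef_pos: [594.6, -186.5, 231.5]
eef_rot: [-0.0, 1.0, -0.016, -0.001]
force: [0.1, -0.2, -0.6]
grip_width: 0.257
```

```bash
python3 arc.py; python3 - <<'E'
from h import *
c=cam('wrist'); cv2.imwrite('pics/w7.png',cv2.resize(c['pixels'][40:300,120:390],None,fx=2.2,fy=2.2,interpolation=cv2.INTER_CUBIC))
E
```

```text
tool r 52.5 ang -1.582 yaw-90 -1.602 z 231.5 F [ 0.1 -0.2 -0.6]
```

View pics/w7.png

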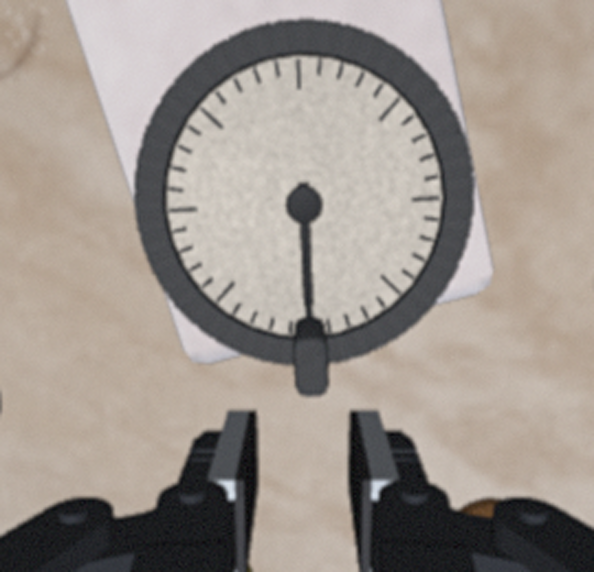

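The zero mark and pointer coincide to about 0.01 rad, and the arm is clear. Next is the lemon.

```bash
python3 - <<'E'
from h import *
c=cam('top'); print(ray(c,378.7,187.8,29),ray(c,378.1,188.1,29))
E
python3 pl.py 524 -364 200 -0.567 9 80
```

```text
[ 529.20956223 -371.57480727   29.        ] [ 528.26870393 -369.65648373   29.        ]
yaw0 -0.032 pos [ 594.2 -186.3  230.4] step mm 21.5 tilt [-0.0032  0.0012 -1.    ]
[[-7.2, 20.0, 3.4, 0, 0, 0.0595, 80.0], [-6.0, 20.4, 3.4, 0, 0, 0.0595, 80.0], [-4.7, 20.7, 3.4, 0, 0, 0.0595, 80.0], [-3.5, 20.9, 3.4, 0, 0, 0.0595, 80.0], [-2.3, 21.1, 3.4, 0, 0, 0.0595, 80.0], [-1.0, 21.2, 3.4, 0, 0, 0.0595, 80.0], [0.3, 21.2, 3.4, 0, 0, 0.0595, 80.0], [1.5, 21.2, 3.4, 0, 0, 0.0595, 80.0]]
[[2.8, 21.0, 3.4, 0, 0, 0.0595, 80.0]]
```

>>> {"fn": "move_arm", "kwargs": {
  "plan": [
    [-7,20,3.4,0,0,0.06,80],
    [-6,20.4,3.4,0,0,0.06,80],
    [-4.7,20.7,3.4,0,0,0.06,80],
    [-3.5,21,3.4,0,0,0.06,80],
    [-2.3,21,3.4,0,0,0.06,80],
    [-1,21,3.4,0,0,0.06,80],
    [0,21,3.4,0,0,0.06,80],
    [1.5,21,3.4,0,0,0.06,80]
  ]
}}

```text
clock: 10.98
eef_pos: [531.3, -344.3, 203.0]
eef_rot: [-0.001, 0.967, -0.255, -0.002]
force: [0.4, 0.4, 0.5]
grip_width: 0.934
```

>>> {"fn": "move_arm", "kwargs": {
  "plan": [
    [2.8,21,3.4,0,0,0.06,80],
    [0,0,0,0,0,0,80],
    [0,0,0,0,0,0,80]
  ]
}}

```text
clock: 11.23
eef_pos: [523.6, -363.7, 199.7]
eef_rot: [-0.001, 0.959, -0.283, -0.002]
force: [-0.2, 0.6, -0.1]
grip_width: 0.937
```

```bash
python3 - <<'E'
from h import *
c=cam('wrist'); cv2.imwrite('pics/w8.png',c['pixels']); P=cloud(c); s=c['s']; print(s['eef_pos'],s['q'])
hsv=cv2.cvtColor(c['pixels'],cv2.COLOR_BGR2HSV); m=(hsv[...,0]>20)&(hsv[...,0]<35)&(hsv[...,1]>150)&(hsv[...,2]>80)
n,l,st,ce=cv2.connectedComponentsWithStats(m.astype(np.uint8))
for i in range(1,n):
    if st[i,4]>300:
        q=P[(l==i)]; q=q[(q[:,2]>3)&(q[:,2]<80)]; print(st[i],ce[i].round(1)); r=cv2.minAreaRect(q[:,:2].astype(np.float32)); print(r,q[:,2].max()); 
        mu=q[:,:2].mean(0); w,v=np.linalg.eigh(np.cov((q[:,:2]-mu).T)); print(mu,'axis ang',np.arctan2(v[1,1],v[0,1]),np.sqrt(w))
        print('top pt mean',q[q[:,2]>q[:,2].max()-4].mean(0), 'ray c',ray(c,*ce[i],29))
E
```

```text
[ 523.62362104 -363.74960913  199.67401587] [-6.25388028e-01  4.56396151e-01  1.49566780e+00  4.79014337e-04
  1.19304651e+00 -5.24859507e-02]
[ 241  144   49   77 2652] [264.7 182.9]
((527.0735473632812, -370.05633544921875), (76.84296417236328, 46.30534744262695), 60.64089584350586) 58.856271630717
[ 529.2382393  -366.66317228] axis ang 0.9378593543168743 [11.14284884 18.09605203]
top pt mean [ 529.50539187 -371.9436314    56.25209605] ray c [ 526.96252326 -371.18789713   29.        ]
[177 235  37  33 894] [192.4 251. ]
((421.93011474609375, -394.22137451171875), (30.213478088378906, 36.9727897644043), 66.63999938964844) 40.90936750072814
[ 421.47309923 -392.13849195] axis ang 2.34208922397249 [7.63162704 9.64436605]
top pt mean [ 414.44701489 -395.1257589    38.08835742] ray c [ 419.33078341 -393.1171936    29.        ]
```

View pics/w8.png

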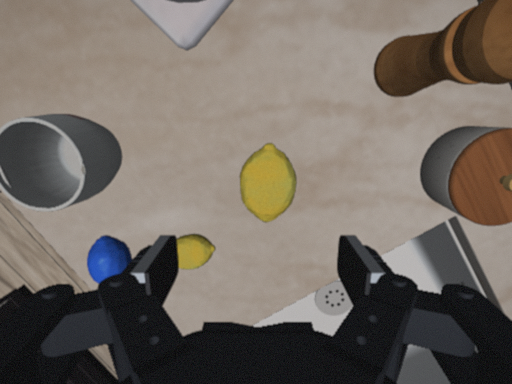

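The large lemon is at (265,183), with its axis along the tool's y and its centre at about (528,-371). Descending.

>>> {"fn": "move_arm", "kwargs": {
  "plan": [
    [4,2,30,0,0,-0.02,85],
    [3.7,1.7,35,0,0,-0.02,85],
    [0,0,35,0,0,0,85],
    [0,0,35,0,0,0,85],
    [0,0,20,0,0,0,85],
    [0,0,12,0,0,0,85],
    [0,0,0,0,0,0,85]
  ]
}}

```text
clock: 11.87
eef_pos: [528.2, -368.6, 31.5]
eef_rot: [-0.001, 0.965, -0.262, -0.003]
force: [-0.0, -0.0, -0.2]
grip_width: 0.996
```

>>> {"fn": "move_arm", "kwargs": {
  "plan": [
    [0,0,0,0,0,0,45],
    [0,0,0,0,0,0,45],
    [0,0,0,0,0,0,45],
    [0,0,0,0,0,0,45],
    [0,0,0,0,0,0,45]
  ]
}}

```text
clock: 12.28
eef_pos: [530.7, -371.6, 37.3]
eef_rot: [0.001, 0.965, -0.263, 0.003]
force: [0.9, 1.0, 6.7]
grip_width: 0.63
```

>>> {"fn": "move_arm", "kwargs": {
  "plan": [
    [0,0,-10,0,0,0,45],
    [0,0,-25,0,0,0,45],
    [0,0,-35,0,0,0,45],
    [0,0,-40,0,0,0,45],
    [0,0,-40,0,0,0,45],
    [0,0,-40,0,0,0,45],
    [0,0,-10,0,0,0,45],
    [0,0,0,0,0,0,45]
  ]
}}

```text
clock: 12.95
eef_pos: [530.3, -371.7, 239.9]
eef_rot: [0.002, 0.965, -0.263, 0.005]
force: [0.7, 0.5, -1.8]
grip_width: 0.631
```

```bash
python3 - <<'E'
from h import *
c=cam('wrist'); cv2.imwrite('pics/w9.png',c['pixels']);s=c['s']; print(s['eef_pos'],s['grip_width']*85.4)
E
```

```text
[ 530.34585322 -371.68903878  239.93201231] 53.9142967816996
```

View pics/w9.png

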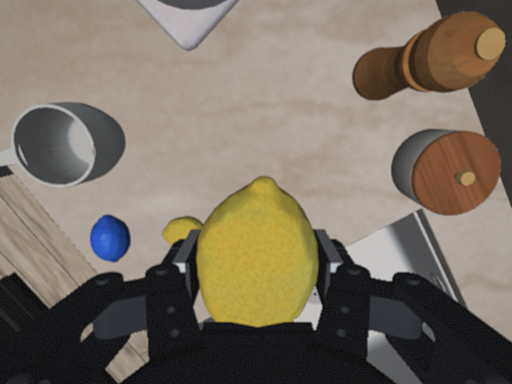

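The lemon is held at 54 mm. Carrying it high over to the tin.

```bash
python3 pl.py 549.6 61.9 240 0.1 13 45
```

```text
yaw0 -0.532 pos [ 529.2 -370.8  236.4] step mm 33.3 tilt [ 0.0027 -0.0019 -1.    ]
[[-15.5, -29.5, -0.3, 0, 0, -0.0486, 45.0], [-14.1, -30.2, -0.3, 0, 0, -0.0486, 45.0], [-12.6, -30.9, -0.3, 0, 0, -0.0486, 45.0], [-11.1, -31.4, -0.3, 0, 0, -0.0486, 45.0], [-9.5, -31.9, -0.3, 0, 0, -0.0486, 45.0], [-8.0, -32.4, -0.3, 0, 0, -0.0486, 45.0], [-6.4, -32.7, -0.3, 0, 0, -0.0486, 45.0], [-4.8, -33.0, -0.3, 0, 0, -0.0486, 45.0]]
[[-3.2, -33.2, -0.3, 0, 0, -0.0486, 45.0], [-1.6, -33.3, -0.3, 0, 0, -0.0486, 45.0], [0.0, -33.3, -0.3, 0, 0, -0.0486, 45.0], [1.7, -33.3, -0.3, 0, 0, -0.0486, 45.0], [3.3, -33.2, -0.3, 0, 0, -0.0486, 45.0]]
```

>>> {"fn": "move_arm", "kwargs": {
  "plan": [
    [-15.5,-29.5,-0.3,0,0,-0.0486,45],
    [-14,-30,-0.3,0,0,-0.0486,45],
    [-12.6,-31,-0.3,0,0,-0.0486,45],
    [-11,-31.4,-0.3,0,0,-0.0486,45],
    [-9.5,-32,-0.3,0,0,-0.0486,45],
    [-8,-32.4,-0.3,0,0,-0.0486,45],
    [-6.4,-32.7,-0.3,0,0,-0.0486,45],
    [-4.8,-33,-0.3,0,0,-0.0486,45]
  ]
}}

```text
clock: 13.67
eef_pos: [540.1, -102.5, 234.0]
eef_rot: [-0.0, 0.998, -0.07, -0.003]
force: [1.2, -0.7, -1.4]
grip_width: 0.627
```

>>> {"fn": "move_arm", "kwargs": {
  "plan": [
    [-3.2,-33.2,0,0,0,-0.0486,45],
    [-1.6,-33.3,0,0,0,-0.0486,45],
    [0,-33.3,0,0,0,-0.0486,45],
    [1.7,-33.3,0,0,0,-0.0486,45],
    [3.3,-33.2,0,0,0,-0.0486,45],
    [0,0,0,0,0,0,45],
    [0,0,0,0,0,0,45],
    [0,0,0,0,0,0,45]
  ]
}}

```text
clock: 14.33
eef_pos: [548.7, 61.8, 234.9]
eef_rot: [0.0, 0.999, 0.05, -0.002]
force: [0.3, -0.5, -0.8]
grip_width: 0.632
```

```bash
python3 pl.py 549.6 61.9 102 0.1 6 45; python3 - <<'E'
from h import *
c=cam('wrist'); cv2.imwrite('pics/w10.png',c['pixels']);s=c['s']; print(s['eef_pos'],s['grip_width']*85.4)
E
```

```text
yaw0 0.1 pos [548.7  61.8 234.9] step mm 22.2 tilt [-4.2e-03 -9.0e-04 -1.0e+00]
[[0.3, -0.0, 22.2, 0, 0, 0.0, 45.0], [0.3, -0.0, 22.2, 0, 0, 0.0, 45.0], [0.3, -0.0, 22.2, 0, 0, 0.0, 45.0], [0.3, -0.0, 22.2, 0, 0, 0.0, 45.0], [0.3, -0.0, 22.2, 0, 0, 0.0, 45.0], [0.3, -0.0, 22.2, 0, 0, 0.0, 45.0]]
[548.66544138  61.77502431 234.9159038 ] 53.98774616381256
```

View pics/w10.png

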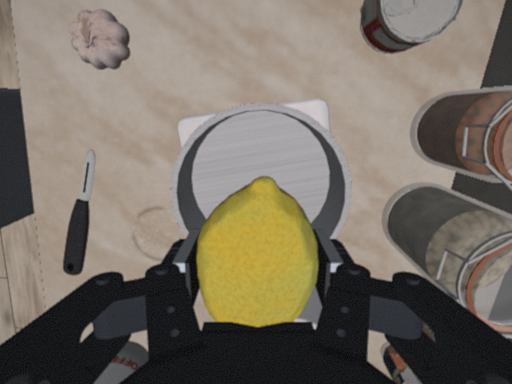

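The tin's mouth is centred under the lemon. Lowering and releasing.

>>> {"fn": "move_arm", "kwargs": {
  "plan": [
    [1,0,30,0,0,0,45],
    [0,0,35,0,0,0,45],
    [0,0,35,0,0,0,45],
    [0,0,20,0,0,0,45],
    [0,0,8,0,0,0,45],
    [0,0,3,0,0,0,45],
    [0,0,0,0,0,0,45]
  ]
}}

```text
clock: 14.97
eef_pos: [551.0, 61.4, 105.9]
eef_rot: [-0.0, 0.999, 0.049, -0.0]
force: [0.5, -0.4, -1.7]
grip_width: 0.633
```

>>> {"fn": "move_arm", "kwargs": {
  "plan": [
    [0,0,2,0,0,0,45],
    [0,0,0,0,0,0,45],
    [0,0,0,0,0,0,45]
  ]
}}

```text
clock: 15.22
eef_pos: [551.5, 62.2, 105.2]
eef_rot: [-0.0, 0.999, 0.05, 0.001]
force: [0.3, -0.3, -0.8]
grip_width: 0.629
```

>>> {"fn": "move_arm", "kwargs": {
  "plan": [
    [0,0,3,0,0,0,45],
    [0,0,2,0,0,0,45],
    [0,0,0,0,0,0,45]
  ]
}}

```text
clock: 15.47
eef_pos: [550.8, 62.3, 98.9]
eef_rot: [-0.0, 0.999, 0.05, 0.0]
force: [-1.0, -0.2, -1.0]
grip_width: 0.628
```

>>> {"fn": "move_arm", "kwargs": {
  "plan": [
    [0,0,0,0,0,0,74],
    [0,0,0,0,0,0,74],
    [0,0,0,0,0,0,74],
    [0,0,0,0,0,0,74],
    [0,0,-10,0,0,0,74],
    [0,0,-30,0,0,0,74],
    [0,0,-40,0,0,0,74],
    [0,0,-40,0,0,0,74]
  ]
}}

```text
clock: 16.13
eef_pos: [550.1, 62.1, 220.3]
eef_rot: [0.0, 0.999, 0.05, -0.001]
force: [1.3, -0.5, 0.7]
grip_width: 0.867
```

```bash
python3 - <<'E'
from h import *
c=cam('wrist'); cv2.imwrite('pics/w11.png',c['pixels']);s=c['s']; print(s['eef_pos'],s['force'])
E
python3 pl.py 594 -186 235 -0.02 9 22
```

```text
[550.06100226  62.12604793 220.34873812] [ 1.26776867 -0.53352995  0.69457945]
yaw0 0.1 pos [554.6  62.6 229.7] step mm 28.0 tilt [ 0.0157  0.0015 -0.9999]
[[1.6, 27.9, -0.6, 0, 0, 0.0133, 22.0], [2.0, 27.9, -0.6, 0, 0, 0.0133, 22.0], [2.4, 27.9, -0.6, 0, 0, 0.0133, 22.0], [2.7, 27.8, -0.6, 0, 0, 0.0133, 22.0], [3.1, 27.8, -0.6, 0, 0, 0.0133, 22.0], [3.5, 27.7, -0.6, 0, 0, 0.0133, 22.0], [3.8, 27.7, -0.6, 0, 0, 0.0133, 22.0], [4.2, 27.6, -0.6, 0, 0, 0.0133, 22.0]]
[[4.6, 27.6, -0.6, 0, 0, 0.0133, 22.0]]
```

View pics/w11.png

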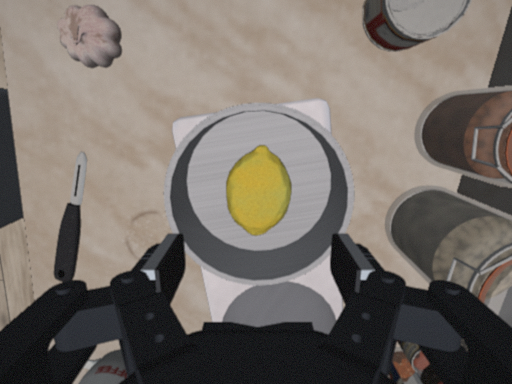

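The lemon lies in the middle of the tin at (259,190). Back to the dial.

>>> {"fn": "move_arm", "kwargs": {
  "plan": [
    [2,28,0,0,0,0.014,22],
    [2,28,0,0,0,0.014,22],
    [2.4,28,0,0,0,0.014,22],
    [2.7,28,0,0,0,0.014,22],
    [3,28,0,0,0,0.014,22],
    [3.5,28,0,0,0,0.014,22],
    [4,28,0,0,0,0.014,22],
    [4,28,0,0,0,0.014,22]
  ]
}}

```text
clock: 16.85
eef_pos: [585.8, -161.8, 219.6]
eef_rot: [0.0, 1.0, -0.006, 0.0]
force: [0.3, 0.1, 0.7]
grip_width: 0.26
```

>>> {"fn": "move_arm", "kwargs": {
  "plan": [
    [4.5,28,0,0,0,0.014,22],
    [0,0,0,0,0,0,22],
    [0,0,0,0,0,0,22],
    [0,0,0,0,0,0,22]
  ]
}}

```text
clock: 17.18
eef_pos: [589.6, -188.1, 219.1]
eef_rot: [-0.0, 1.0, -0.013, -0.0]
force: [-0.1, 0.2, -0.1]
grip_width: 0.257
```

```bash
python3 arc.py; python3 pl.py 595 -186.7 147 -0.01 3 22; python3 - <<'E'
from h import *
c=cam('wrist'); cv2.imwrite('pics/w12.png',c['pixels']);s=c['s']; print(s['eef_pos'],s['force'])
E
```

```text
tool r 54.4 ang -1.673 yaw-90 -1.597 z 219.1 F [-0.1  0.2 -0.1]
yaw0 -0.026 pos [ 589.6 -188.1  219.1] step mm 24.1 tilt [ 0.e+00  7.e-04 -1.e+00]
[[1.8, -0.5, 24.0, 0, 0, -0.0055, 22.0], [1.8, -0.5, 24.0, 0, 0, -0.0055, 22.0], [1.8, -0.5, 24.0, 0, 0, -0.0055, 22.0]]
[ 589.64147386 -188.08614907  219.10670428] [-0.12252825  0.22079508 -0.07104646]
```

View pics/w12.png

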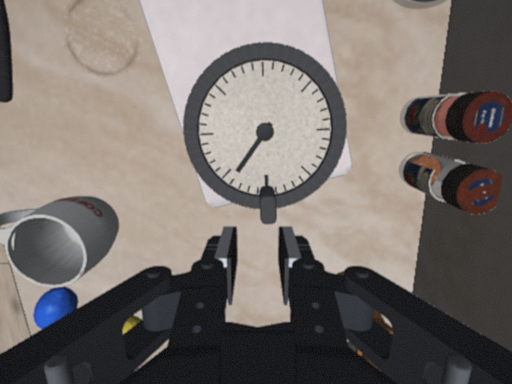

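The pointer has moved on: hub (264,132), tip (238,170), tick (266,184). The tab is about 5 mm to +x of the jaw centre.

```bash
python3 - <<'E'
from h import *
c=cam('wrist'); h=ray(c,264,132,111)
for n,p in dict(tip=(238,170),tick=(266.5,186)).items():
    q=ray(c,*p,111)-h; print(n,h.round(1),np.hypot(*q[:2]).round(1),np.arctan2(q[1],q[0]).round(3))
E
```

```text
tip [ 595.4 -136.4  111. ] 35.8 -2.201
tick [ 595.4 -136.4  111. ] 42.6 -1.543
```

>>> {"fn": "move_arm", "kwargs": {
  "plan": [
    [4.5,-1.5,15,0,0,0,22],
    [0,0,20,0,0,0,22],
    [0,0,20,0,0,0,22],
    [0,0,12,0,0,0,22],
    [0,0,5,0,0,0,22],
    [0,0,0,0,0,0,22]
  ]
}}

```text
clock: 17.78
eef_pos: [593.8, -185.9, 145.8]
eef_rot: [-0.0, 1.0, -0.012, -0.001]
force: [-0.2, 0.2, 0.4]
grip_width: 0.26
```

```bash
python3 arc.py
```

```text
tool r 51.9 ang -1.598 yaw-90 -1.596 z 145.8 F [-0.2  0.2  0.4]
```

>>> {"fn": "move_arm", "kwargs": {
  "plan": [
    [-5.3,-0.3,0,0,0,0.1,22],
    [-5.3,-0.2,0,0,0,0.1,22],
    [-5.3,-0.3,0,0,0,0.1,22],
    [-5.3,-0.2,0,0,0,0.1,22],
    [-5.3,-0.3,0,0,0,0.1,22],
    [-5.3,-0.2,0,0,0,0.1,22],
    [0,0,0,0,0,0,22],
    [0,0,0,0,0,0,22]
  ]
}}

```text
clock: 18.45
eef_pos: [565.2, -176.9, 148.2]
eef_rot: [-0.0, 0.952, -0.307, 0.001]
force: [0.4, -0.5, 0.2]
grip_width: 0.256
```

```bash
python3 arc.py; python3 - <<'E'
from h import *
c=cam('wrist'); cv2.imwrite('pics/w13.png',cv2.resize(c['pixels'][0:300,110:400],None,fx=2,fy=2,interpolation=cv2.INTER_CUBIC))
E
```

```text
tool r 52.3 ang -2.182 yaw-90 -2.194 z 148.2 F [ 0.4 -0.5  0.2]
```

View pics/w13.png

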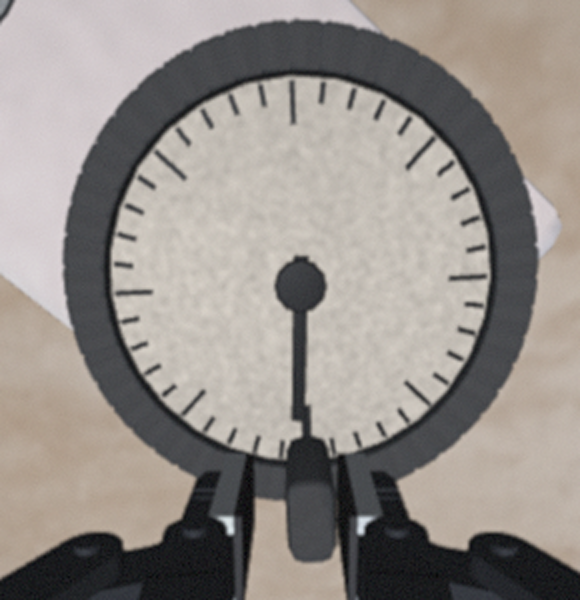

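The tick (306,418) is about 0.06 rad short of the pointer tip (298,418). Nudging, then lifting.

>>> {"fn": "move_arm", "kwargs": {
  "plan": [
    [-1.7,-0.1,0,0,0,0.032,22],
    [-1.7,-0.1,0,0,0,0.032,22],
    [0,0,0,0,0,0,22],
    [0,0,0,0,0,0,22]
  ]
}}

```text
clock: 18.83
eef_pos: [562.6, -175.1, 147.3]
eef_rot: [-0.0, 0.941, -0.337, 0.001]
force: [-0.4, -0.8, 0.8]
grip_width: 0.261
```

```bash
python3 arc.py; python3 - <<'E'
from h import *
c=cam('wrist'); cv2.imwrite('pics/w14.png',cv2.resize(c['pixels'][0:300,110:400],None,fx=2,fy=2,interpolation=cv2.INTER_CUBIC))
E
```

```text
tool r 52.4 ang -2.241 yaw-90 -2.259 z 147.3 F [-0.4 -0.8  0.8]
```

View pics/w14.png

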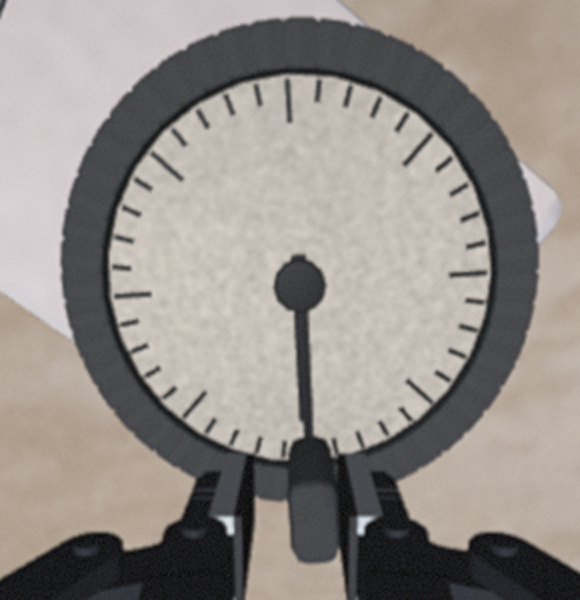

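Aligned. Moving off the tab, then lifting straight up.

>>> {"fn": "move_arm", "kwargs": {
  "plan": [
    [-0.7,0,0,0,0,0,22],
    [2.7,0,0,0,0,0,22],
    [0,0,-20,0,0,0,22],
    [0,0,-30,0,0,0,22],
    [0,0,-35,0,0,0,22],
    [0,0,0,0,0,0,22],
    [0,0,0,0,0,0,22],
    [0,0,0,0,0,0,22]
  ]
}}

```text
clock: 19.55
eef_pos: [563.1, -176.1, 231.3]
eef_rot: [-0.0, 0.941, -0.338, -0.001]
force: [-0.4, -0.2, -0.2]
grip_width: 0.26
```

```bash
python3 arc.py; python3 - <<'E'
from h import *
c=cam('wrist'); cv2.imwrite('pics/w15.png',cv2.resize(c['pixels'][40:300,120:390],None,fx=2.2,fy=2.2,interpolation=cv2.INTER_CUBIC))
c=cam('scene'); cv2.imwrite('pics/s15.png',cv2.resize(c['pixels'],(800,600)))
E
```

```text
tool r 52.9 ang -2.223 yaw-90 -2.261 z 231.3 F [-0.4 -0.2 -0.2]
```

View pics/w15.png

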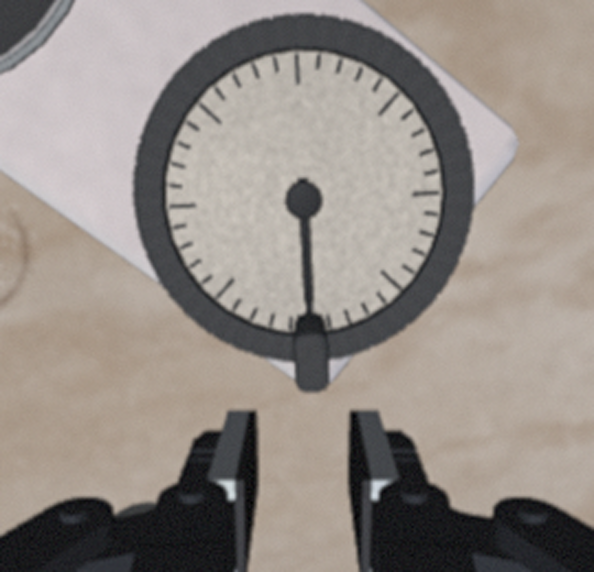

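View pics/s15.png

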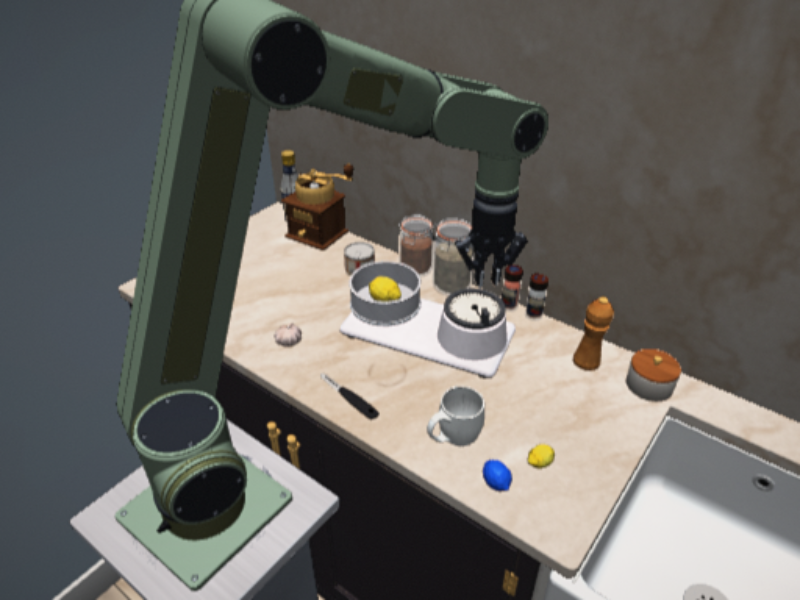

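The pointer (hub (304,200) to tip (309,312)) lies on the zero mark and tab (311,330). The lemon is in the tin on the pan, the bystanders haven't moved, and the arm is clear. Handing in.

```bash
python3 -c "
from station import ctrl
print(ctrl.finish_job())"
```

```text
the job is handed in; nothing more can be done
None
```

I stood the baking tin on the pan and turned the ring until the dial read zero. I then put the larger yellow lemon in the tin and zeroed the dial again. The job was handed in at about 20 s of the 72 s allowed; the hand-in reports no verdict.

- **Dial:** after each zeroing, with the arm clear of the scale, the wrist view showed the zero mark on the pointer's line to about 0.01–0.02 rad. The allowance is about 0.12 rad.
- **Tin and lemon:** the tin's centre measured about 1 mm from the pan's before the lemon went in; I didn't measure it again afterwards. The last pictures show the tin upright on the pan with the lemon in the middle.
- **Bystanders:** the mill, food can, garlic and mug look unmoved in the last scene picture, judged by eye.
- **A check that disagreed:** my first rough pointer reading from the top camera was about 0.12 rad off. I replaced it with a refined fit, and the wrist view agreed with that to about 0.02 rad.

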